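# Work-test the raise and lower buttons of a repaired hoist pendant

### The job

The repaired hoist pendant lies on its back on the marble slab, ready for its button check: with the fingertips, gently press the white raise button fully home, hold it there for a second and let it spring back up, then do the same with the black lower button, and take the hand at least 10 cm clear. Only one button may be down at a time; leave the green start button and the red mushroom stop alone. Do not lift, tip or push the pendant about, and do not disturb the tools, meter and pots around it.

Things in the scene. Friction and masses are not known exactly. Their poses are not given: they have to be found in the camera images.
- pendant: Yellow hoist pendant (hand control), loose, 0.6 to 0.95 kg, on its back on the slab at any yaw. Case 220 (x) x 76 (y) x 58 mm high; black sleeve and steel plug stick out 45 mm more at +x. Origin: centre of the case underside; z up. Buttons in a row on the middle of the top: red stop at x = +75 mm, green start +24, white raise -22, black lower -68, each in a collar 37 mm wide, 4 mm high.
- up_top (a point): Centre of the top of the white raise button: a cap 27 mm wide on top, 29 mm below, that stands 14 mm above the pendant's face at rest (72 mm above the pendant's underside, about 92 mm above the bench). It moves with the cap. Neighbouring caps are 46 mm away centre to centre.
- down_top (a point): Centre of the top of the black lower button, the last of the row, farthest from the plug; same cap as the white one.
- start_top (a point): Centre of the top of the green start button, same cap; not to be pressed.
- stop_top (a point): Centre of the top of the red mushroom stop, 40 mm wide, its top 26 mm above the pendant's face; not to be pressed.
- up_button (a joint): Travel of the white raise button in m: 0 = up, 0.006 = fully home. Pre-loaded return spring: it starts to move at about 2.8 N and is home at 7 N, where it meets a hard stop.
- down_button (a joint): Travel of the black lower button in m, 0 = up, 0.006 = fully home; same spring as the white one.
- start_button (a joint): Travel of the green start button in m, 0 = up; same spring. Must stay up.
- stop_button (a joint): Travel of the red mushroom stop in m, 0 = up; stiffer spring (9 to 18 N). Must stay up.
- slab: The white marble work slab, fixed, 360 (x) x 460 (y) x 20 mm. Origin: centre of its underside, on the bench. Its top is 20 mm above the bench.
- screwdriver: Red-handled insulated screwdriver lying on the slab along its -y edge, 191 mm long, 27 mm high. Origin under the front of the handle; x points to the tip. Bystander.
- screw_dish: Small steel dish of brass screws in a corner of the slab, 60 mm wide, 22 mm high. Origin: centre of its underside. Bystander.
- meter: Orange handheld multimeter lying on the bench, 165 (x) x 82 (y) mm, 50 mm high at the dial. Origin: centre of its underside. Bystander.
- wipe_tin: Round brass tin with a yellow sponge, 76 mm wide, 21 mm high, on the bench. Origin: centre of its underside. Bystander.
- wool_pot: Yellow pot of tip-cleaning wire wool, 66 mm wide, about 65 mm high with the wool, on the bench. Origin: centre of its underside. Bystander.
- solder_spool: Green spool of solder standing on its flange, 60 mm wide, 40 mm high, on the bench. Origin: centre of its underside. Bystander.
- cleaner_bottle: Small blue bottle with white cap, 48 mm wide, 103 mm high, on the bench. Origin: centre of its underside. Bystander.
- contact_block: Spare switch contact block in a corner of the slab, dark grey with a green plunger, 42 (x) x 28 (y) mm, 34 mm high. Origin: centre of its underside. Bystander.

How it is judged:
By the outcome, as a careful person would: the job done as asked, in the order asked, and still so for the second after the job is handed in, with the robot touching nothing.
It also fails if it takes over 48 s, if anything falls off the work surface, if the arm or the gripper's body presses on something with over 40 N, if the wrist force passes 120 N, or if a joint passes its speed limit or range.

### The arm

A 6-joint arm with a two-finger parallel gripper is mounted at the origin on the work surface. World frame = base frame: x ahead of the robot, y to its left, z up, the work surface at z = 0. Lengths are in m, angles in rad, forces in N, time in s.
With the tool pointing down it reaches from about 0.35 to 0.85 m from the base axis. Payload 8.1 kg.
Tool frame: the origin (TCP) lies at the very end of the fingers, on their centre line; the grasp point (between the pads) lies 19 mm behind it (manip.grip_depth is the distance from the TCP to the grasp point, in m); z points along the fingers, y is the line along which they close (so a half turn about z gives the same grasp; the last joint's range is limited). The gripper opens to 93 mm and grips with 3 to 60 N. Pads are 15 mm wide; open, the fingers measure 128 mm over their backs; the gripper's body (75 mm by 188 mm) begins 65 mm behind the grasp point.
Start: joints at [-1.19, 0.13, 1.488, -0, 1.523, -0.085], TCP at [0.27, -0.536, 0.219] pointing down, gripper open.
Joint ranges: [-2.96, 2.96], [-0.89, 2.26], [0.02, 2.5], [-1.34, 4.48], [0, 2.73], [-2.66, 2.66]. Speed limits (rad/s): [2.39, 2.39, 2.79, 3.14, 3.14, 3.14].

### API

Orientations are given as a unit quaternion [w, x, y, z].
In Python, from plant import manip gives the robot as it stands.
- The arm moves only by the tool step_arm, never from a script. Its argument "targets" is a list of rows, each an object with "slide": the shift along the tool's x, y, z each as a share of 50 cm, from -1 to 1, a list of three; "delta_rot": the turn, a rotation vector about the tool's x, y, z each as a share of pi/4 rad, from -1 to 1, a list of three; "claw": the closure, from 0 (fully open) to 1 (shut). A call has 1 to 8 rows; each row is the pose to reach, as a shift and turn from the pose commanded when the call began, along the tool's axes at that moment; what a row does not reach only later rows make up. A row lasts 1/12 s, in which the tool goes at most 41.7 mm and 7.16 degrees, less where a joint would pass 70% of its speed; a pose out of reach is approached as far as the arm can. A call with a number of a shift or a turn outside -1 to 1 is refused whole. A call with a gripper value outside its range is refused whole. The fingers move at their own pace and stop on an object; "force" is the grip in N (left out, the last holds). Time passes only in rows, so rows that repeat a pose let the fingers close. It gives the time, the measured TCP pose, the force, the opening and the grip force at its end, in the units of the state.
- manip.read_state(): the state, without advancing time (a new reading comes with each control period).
- manip.read_camera(name): name is "scene" or "top" or "wrist"; returns a dict with "frame" (400x640x3 uint8, red, green, blue), "z_map" (400x640 float32, m along the optical axis (not along the pixel's ray), 0 where there is no reading), "fx", "fy", "cx", "cy" (pixels), "world_from_camera" (4x4, takes a point from camera to world coordinates); the wrist camera has in their place "T_tool_cam" (4x4, takes a point from camera to tool coordinates, whose origin is the TCP and whose axes are the flange's). Camera axes: x right, y down, z forward; pixel columns grow to the right and rows downward; lengths in m; the calibration is good to about 2 mm. A picture is of the moment at which its call begins: read the wrist's pose just before it.
- manip.job_done(): hands the job in; it is judged then, once.
The state is a dict: "time": time; "q": joint angles; "joint_vel": joint speeds; "effort": joint torques, N m; "position": TCP position; "orientation": TCP orientation; "force": force on the tool from outside, world axes, zero at the start; "torque": the same for the moment, N m; "finger_gap": opening from 0.0 (shut) to 1.0 (fully open); "gripper_force": force on a finger pad.
Only numpy, scipy, OpenCV 4.12 (cv2) and the standard library are available. Lean on these libraries where they do the work, as an engineer would, in place of code of your own. Each camera call takes 0.05 s, during which the arm holds its last target. There are 200 camera calls.

## Working session

There is one attempt and no reset: what is moved stays moved. The work goes in short steps, Python scripts to look and compute and a tool call to move; the robot and the scene stay as the last step left them, time stands still between calls to the robot, and variables do not carry over. Pictures are saved under pics/ and viewed, at most 10 in all, crops included, and the job is handed in when it is done.

Besides the shell and the picture viewer there is one more tool, called after "Request:" as name(argument=value, ...), one argument or row to a line, values as JSON. step_arm: Moves the arm, as the interface text tells. Its arguments: {"type":"object","properties":{"targets":{"type":"array"},"force":{"type":"number"}},"required":["targets"]}

```bash
mkdir -p pics; cat > h.py <<'E'
import numpy as np, cv2
from plant import manip
def pts(c):
    z=c["z_map"]; v,u=np.mgrid[:z.shape[0],:z.shape[1]]
    P=np.stack([(u-c["cx"])/c["fx"]*z,(v-c["cy"])/c["fy"]*z,z],-1)
    T=c["world_from_camera"]; return P@T[:3,:3].T+T[:3,3]
E
python3 - <<'E'
from h import *
s=manip.read_state(); print({k:np.round(v,4) for k,v in s.items()})
for n in("top","scene"):
    c=manip.read_camera(n); np.save(n+".npy",c,allow_pickle=True)
    cv2.imwrite(f"pics/{n}0.png",c["frame"][:,:,::-1]); print(n,c["fx"],np.round(c["world_from_camera"],3).tolist())
E
```

```text
{'time': np.float64(0.0), 'q': array([-1.1904,  0.1311,  1.4893, -0.    ,  1.523 , -0.0854]), 'joint_vel': array([-0.0011, -0.0002,  0.0006,  0.0007,  0.0008,  0.001 ]), 'effort': array([-1.00000e-03, -5.59843e+01, -4.91765e+01,  7.65000e-02,
        3.56000e-02, -1.00000e-04]), 'position': array([ 0.2693, -0.5355,  0.2176]), 'orientation': array([-9.000e-04,  9.730e-01,  2.308e-01, -1.000e-04]), 'force': array([0.1696, 0.4599, 0.7463]), 'torque': array([ 0.0368, -0.0303, -0.0078]), 'gripper_force': np.float64(0.0), 'finger_gap': np.float64(1.0019)}
top 382.24877514132385 [[-0.012, -0.984, 0.179, 0.402], [-1.0, 0.009, -0.018, 0.042], [0.016, -0.179, -0.984, 1.02], [0.0, 0.0, 0.0, 1.0]]
scene 473.95848266723834 [[-0.551, 0.486, -0.678, 1.271], [0.835, 0.33, -0.441, 0.491], [0.01, -0.809, -0.588, 0.707], [0.0, 0.0, 0.0, 1.0]]
```

View pics/top0.png

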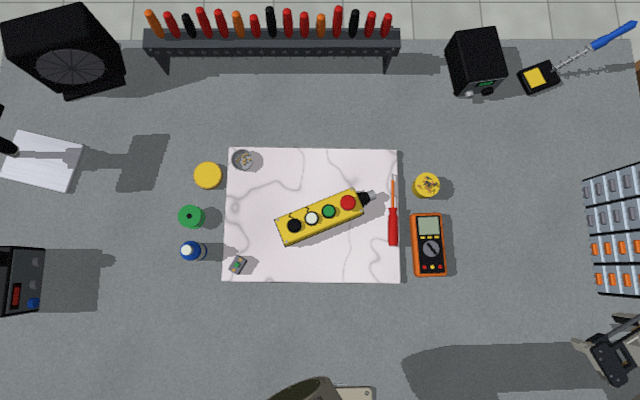

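View pics/scene0.png

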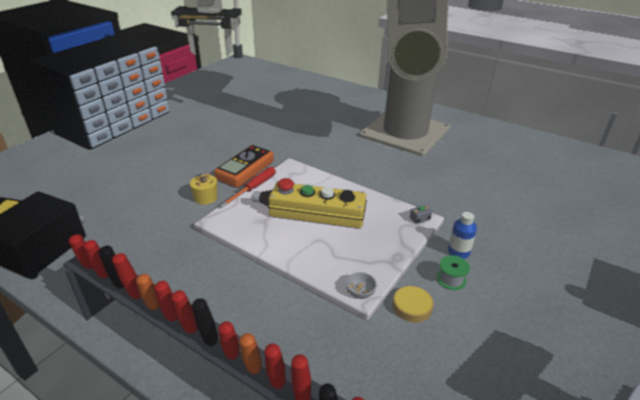

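The top view shows the pendant with black at pixel (294,226), white (312,218), green (329,211) and red (348,203). The scene view confirms this layout. Next I locate the caps.

```bash
python3 - <<'E'
from h import *
from scipy.spatial.transform import Rotation as R
def ray(c,u,v,z):
    T=c["world_from_camera"]; d=T[:3,:3]@[(u-c["cx"])/c["fx"],(v-c["cy"])/c["fy"],1]
    return T[:3,3]+d*(z-T[2,3])/d[2]
guess={"top":{"black":(294,226),"white":(312,218),"green":(329,211),"red":(348,203)},
"scene":{"black":(347,196),"white":(327,193),"green":(308,190),"red":(286,185)}}
for n in guess:
    c=np.load(n+".npy",allow_pickle=True).item(); P=pts(c); f=c["frame"]; hsv=cv2.cvtColor(f,cv2.COLOR_RGB2HSV)
    H,S,V=[hsv[...,i].astype(int) for i in range(3)]
    M={"black":(V<60),"white":(S<60)&(V>140),"green":(H>45)&(H<90)&(S>90),"red":((H<8)|(H>170))&(S>120)}
    for k,(u,v) in guess[n].items():
        h=0.106 if k=="red" else .092
        h=.104 if k=="red" else .092
        m=np.zeros(f.shape[:2],np.uint8); cv2.circle(m,(u,v),9,1,-1)
        m=m.astype(bool)&M[k]&(P[...,2]>h-.006)
        vv,uu=np.nonzero(m)
        if len(uu)<5: print(n,k,"few",len(uu)); continue
        r=cv2.minEnclosingCircle(np.c_[uu,vv].astype(np.float32))
        print(n,k,len(uu),np.round([uu.mean(),vv.mean()],1),np.round(r[0],1),round(r[1],1),"ray",np.round(ray(c,uu.mean(),vv.mean(),h),4),"depth med",np.round(np.median(P[m],0),4))
    # pendant top face rectangle by depth
    if n=="top":
        y=(H>18)&(H<35)&(S>120)&(abs(P[...,2]-.078)<.006)&(abs(P[...,1])<.2)
        y=y.astype(np.uint8); k,l,st,ce=cv2.connectedComponentsWithStats(y); j=1+st[1:,4].argmax()
        print("face",np.round(cv2.minAreaRect(P[l==j][:,:2].astype(np.float32)*1000)[0],1),cv2.minAreaRect(P[l==j][:,:2].astype(np.float32)*1000)[1:],np.median(P[l==j][:,2]))
        s=(S<30)&(V>190)&(abs(P[...,0]-.4)<.3)&(P[...,2]<.04); print("slab z",np.median(P[s][:,2]))
s=manip.read_state(); print(R.from_quat(np.roll(s["orientation"],-1)).as_matrix().round(3))
E
```

```text
top black 107 [293.3 225.2] [293.8 225.8] 6.4 ray [0.5022 0.0812 0.092 ] depth med [0.5027 0.0818 0.0921]
top white 96 [311.  217.9] [311.  217.8] 5.5 ray [0.5198 0.038  0.092 ] depth med [0.5195 0.0379 0.0922]
top green 100 [327.9 211. ] [327.8 210.9] 5.6 ray [ 0.5365 -0.0037  0.092 ] depth med [ 0.5362 -0.0039  0.092 ]
top red 168 [347.4 202.1] [347.2 202.3] 7.5 ray [ 0.5559 -0.0511  0.104 ] depth med [ 0.5562 -0.0507  0.1024]
face [528.4  17.2] ((69.51193237304688, 214.75390625), 22.120573043823242) 0.07812445198547813
slab z 0.020088186048574208
scene black 82 [347.  194.8] [346.9 196. ] 6.2 ray [0.5101 0.0816 0.092 ] depth med [0.5099 0.0809 0.0919]
scene white 87 [327.6 191.2] [327.5 191. ] 5.9 ray [0.5225 0.0384 0.092 ] depth med [0.5232 0.0394 0.093 ]
scene green 78 [307.3 189.5] [307.5 189. ] 5.9 ray [ 0.5428 -0.0032  0.092 ] depth med [ 0.543  -0.003   0.0926]
scene red 116 [285.1 183.2] [285.4 183.5] 7.6 ray [ 0.5648 -0.0491  0.104 ] depth med [ 0.564  -0.0499  0.1034]
[[ 0.893  0.449 -0.001]
 [ 0.449 -0.893  0.002]
 [ 0.    -0.002 -1.   ]]
```

Request:
step_arm(
  targets=[
    {"slide": [0.48,-0.4,0],"delta_rot": [0,0,-1],"claw": 1},
    {"slide": [0.48,-0.4,0],"delta_rot": [0,0,-1],"claw": 1},
    {"slide": [0.48,-0.4,0],"delta_rot": [0,0,-1],"claw": 1},
    {"slide": [0.48,-0.4,0],"delta_rot": [0,0,-1],"claw": 1},
    {"slide": [0.48,-0.4,0],"delta_rot": [0,0,-1],"claw": 1},
    {"slide": [0.48,-0.4,0],"delta_rot": [0,0,-1],"claw": 1},
    {"slide": [0.48,-0.4,0],"delta_rot": [0,0,-1],"claw": 1},
    {"slide": [0.48,-0.4,0],"delta_rot": [0,0,-1],"claw": 1},
  ],
  force=20,
)

```text
time: 0.77
position: [0.395, -0.2457, 0.2183]
orientation: [-0.001, 0.809, 0.588, 0.001]
force: [-0.0, 0.1, 0.2]
finger_gap: 0.476
gripper_force: 0.0
```

```bash
cat >> h.py <<'E'
from scipy.spatial.transform import Rotation as R
def plan(tgt,yaw=np.deg2rad(112.1)):
    s=manip.read_state(); A=R.from_quat(np.roll(s["orientation"],-1))
    B=R.from_matrix(np.array([[np.cos(yaw),np.sin(yaw),0],[np.sin(yaw),-np.cos(yaw),0],[0,0,-1.]]))
    print("t",s["time"],"pos",s["position"].round(4),"F",s["force"].round(2),"gap",round(float(s["finger_gap"]),3),"q6",s["q"][5].round(2))
    print("slide",(A.inv().apply(np.array(tgt)-s["position"])/.5).round(4),"rot",((A.inv()*B).as_rotvec()/(np.pi/4)).round(4))
E
python3 -c "
from h import *
plan([.521,.038,.2])"
```

```text
t 0.7667 pos [ 0.395  -0.2457  0.2183] F [-0.    0.13  0.22] gap 0.476 q6 -0.35
slide [0.6175 0.0639 0.0376] rot [ 4.000e-04 -2.000e-03 -8.919e-01]
```

Request:
step_arm(
  targets=[
    {"slide": [0.62,0.064,0.02],"delta_rot": [0,0,-0.89],"claw": 1},
    {"slide": [0.62,0.064,0.02],"delta_rot": [0,0,-0.89],"claw": 1},
    {"slide": [0.62,0.064,0.02],"delta_rot": [0,0,-0.89],"claw": 1},
    {"slide": [0.62,0.064,0.02],"delta_rot": [0,0,-0.89],"claw": 1},
    {"slide": [0.62,0.064,0.02],"delta_rot": [0,0,-0.89],"claw": 1},
    {"slide": [0.62,0.064,0.02],"delta_rot": [0,0,-0.89],"claw": 1},
    {"slide": [0.62,0.064,0.02],"delta_rot": [0,0,-0.89],"claw": 1},
    {"slide": [0.62,0.064,0.02],"delta_rot": [0,0,-0.89],"claw": 1},
  ],
)

```text
time: 1.43
position: [0.5225, 0.0389, 0.208]
orientation: [-0.001, 0.56, 0.829, 0.0]
force: [0.5, 0.0, -0.4]
finger_gap: 0.004
gripper_force: 0.0
```

Request:
step_arm(
  targets=[
    {"slide": [0,0,0],"delta_rot": [0,0,0],"claw": 1},
    {"slide": [0,0,0],"delta_rot": [0,0,0],"claw": 1},
    {"slide": [0,0,0],"delta_rot": [0,0,0],"claw": 1},
    {"slide": [0,0,0],"delta_rot": [0,0,0],"claw": 1},
  ],
)

```text
time: 1.77
position: [0.5215, 0.0336, 0.2085]
orientation: [-0.0, 0.562, 0.827, -0.0]
force: [0.2, -1.2, -1.2]
finger_gap: 0.004
gripper_force: 0.0
```

```bash
python3 - <<'E'
from h import *
plan([.521,.038,.12])
s=manip.read_state(); c=manip.read_camera("wrist"); c["T"]=c["T_tool_cam"]
T=np.eye(4); T[:3,:3]=R.from_quat(np.roll(s["orientation"],-1)).as_matrix(); T[:3,3]=s["position"]
c["world_from_camera"]=T@c["T_tool_cam"]; np.save("w0.npy",c,allow_pickle=True)
print(c["world_from_camera"].round(3).tolist(),c["fx"])
cv2.imwrite("pics/w0.png",c["frame"][:,:,::-1])
E
```

```text
t 1.7667 pos [0.5215 0.0336 0.2085] F [ 0.22 -1.18 -1.24] gap 0.004 q6 -0.41
slide [0.0087 0.0024 0.177 ] rot [-0.0006  0.0002 -0.0096]
[[0.93, 0.357, 0.093, 0.495], [0.369, -0.899, -0.235, 0.098], [0.0, 0.253, -0.967, 0.375], [0.0, 0.0, 0.0, 1.0]] 288.1235408184067
```

View pics/w0.png

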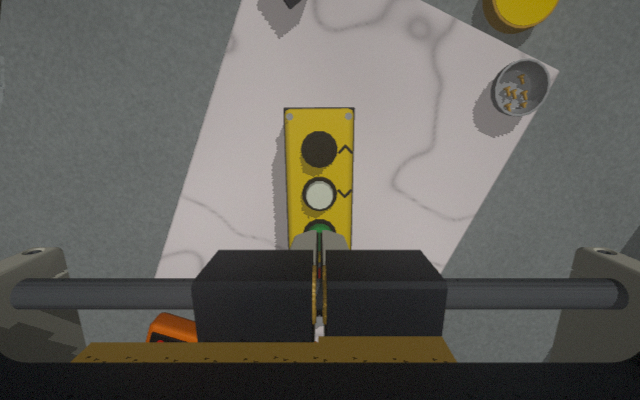

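The wrist view shows black at (319,149) and white at (319,194), with green half hidden behind the fingertips. The tool is aligned with the row.

```bash
python3 - <<'E'
from h import *
c=np.load("w0.npy",allow_pickle=True).item(); P=pts(c); hsv=cv2.cvtColor(c["frame"],cv2.COLOR_RGB2HSV).astype(int)
vv,uu=np.mgrid[:400,:640]; T=c["world_from_camera"]
for n,(u,v),m in (("white",(319,194),(hsv[...,1]<80)&(hsv[...,2]>120)),("black",(319,149),hsv[...,2]<60)):
    k=(np.hypot(uu-u,vv-v)<20)&m&(P[...,2]>.0865)&(P[...,2]<.1)
    a=np.array([np.mean(uu[k]),np.mean(vv[k])]); d=T[:3,:3]@[(a[0]-c["cx"])/c["fx"],(a[1]-c["cy"])/c["fy"],1]
    print(n,k.sum(),a.round(1),"ray",(T[:3,3]+d*(.092-T[2,3])/d[2]).round(4),"depth",np.mean([P[k].min(0),P[k].max(0)],0).round(4),np.median(P[k],0).round(4), "size",np.ptp(P[k],0).round(3))
plan([.521,.0385,.11])
E
```

```text
white 559 [319.2 195. ] ray [0.5196 0.037  0.092 ] depth [0.5198 0.0366 0.0906] [0.5196 0.037  0.0925] size [0.026 0.027 0.008]
black 658 [318.4 149.1] ray [0.502  0.0792 0.092 ] depth [0.5022 0.079  0.0907] [0.502  0.0792 0.0925] size [0.028 0.028 0.008]
t 1.8167 pos [0.5216 0.0334 0.2086] F [-0.26  1.21 -0.44] gap 0.004 q6 -0.41
slide [0.0099 0.0027 0.1972] rot [-0.0003  0.0002 -0.0102]
```

Request:
step_arm(
  targets=[
    {"slide": [0.004,0,0.04],"delta_rot": [0,0,-0.01],"claw": 1},
    {"slide": [0.009,0,0.09],"delta_rot": [0,0,-0.01],"claw": 1},
    {"slide": [0.009,0,0.14],"delta_rot": [0,0,-0.01],"claw": 1},
    {"slide": [0.009,0,0.17],"delta_rot": [0,0,-0.01],"claw": 1},
    {"slide": [0.009,0,0.19],"delta_rot": [0,0,-0.01],"claw": 1},
    {"slide": [0.009,0,0.2],"delta_rot": [0,0,-0.01],"claw": 1},
    {"slide": [0.009,0,0.204],"delta_rot": [0,0,-0.01],"claw": 1},
    {"slide": [0.009,0,0.204],"delta_rot": [0,0,-0.01],"claw": 1},
  ],
)

```text
time: 2.48
position: [0.5206, 0.0384, 0.1072]
orientation: [0.0, 0.558, 0.83, 0.0]
force: [-0.4, -0.6, -0.2]
finger_gap: 0.005
gripper_force: 0.0
```

Request:
step_arm(
  targets=[
    {"slide": [0,0,0],"delta_rot": [0,0,0],"claw": 1},
    {"slide": [0,0,0],"delta_rot": [0,0,0],"claw": 1},
    {"slide": [0,0,0],"delta_rot": [0,0,0],"claw": 1},
  ],
)

```text
time: 2.73
position: [0.521, 0.0388, 0.1077]
orientation: [0.001, 0.558, 0.83, 0.0]
force: [0.6, -1.2, -0.1]
finger_gap: 0.008
gripper_force: 0.0
```

```bash
python3 - <<'E'
from h import *
plan([.520,.0375,.092])
c=manip.read_camera("wrist"); cv2.imwrite("pics/w1.png",c["frame"][:,:,::-1])
c=manip.read_camera("scene"); cv2.imwrite("pics/s1.png",cv2.resize(c["frame"][120:260,230:430,::-1],(800,560),interpolation=cv2.INTER_CUBIC))
E
```

```text
t 2.7333 pos [0.521  0.0388 0.1077] F [ 0.56 -1.21 -0.07] gap 0.008 q6 -0.41
slide [-0.0017 -0.0029  0.0315] rot [0.0021 0.0009 0.0019]
```

View pics/s1.png

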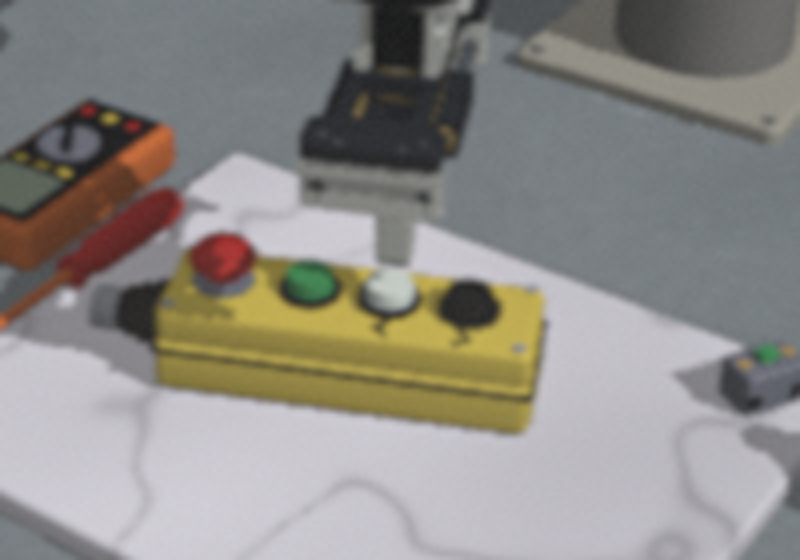

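The fingertips are directly over the white cap (crop pixel 390,265). Now a slow descent.

Request:
step_arm(
  targets=[
    {"slide": [-0.001,-0.002,0.01],"delta_rot": [0,0,0],"claw": 1},
    {"slide": [-0.001,-0.002,0.02],"delta_rot": [0,0,0],"claw": 1},
    {"slide": [-0.001,-0.002,0.026],"delta_rot": [0,0,0],"claw": 1},
    {"slide": [-0.001,-0.002,0.03],"delta_rot": [0,0,0],"claw": 1},
    {"slide": [-0.001,-0.002,0.033],"delta_rot": [0,0,0],"claw": 1},
    {"slide": [-0.001,-0.002,0.035],"delta_rot": [0,0,0],"claw": 1},
    {"slide": [-0.001,-0.002,0.035],"delta_rot": [0,0,0],"claw": 1},
  ],
)

```text
time: 3.42
position: [0.5191, 0.038, 0.089]
orientation: [-0.0, 0.558, 0.83, -0.0]
force: [-3.9, 0.3, 5.3]
finger_gap: 0.004
gripper_force: 2.5
```

Request:
step_arm(
  targets=[
    {"slide": [0,0,0.002],"delta_rot": [0,0,0],"claw": 1},
    {"slide": [0,0,0.003],"delta_rot": [0,0,0],"claw": 1},
    {"slide": [0,0,0.003],"delta_rot": [0,0,0],"claw": 1},
    {"slide": [0,0,0.003],"delta_rot": [0,0,0],"claw": 1},
  ],
)

```text
time: 3.75
position: [0.5194, 0.038, 0.0879]
orientation: [-0.0, 0.558, 0.83, -0.0]
force: [-4.2, 0.3, 5.3]
finger_gap: 0.003
gripper_force: 2.8
```

Request:
step_arm(
  targets=[
    {"slide": [0,-0.001,0.0005],"delta_rot": [0,0,0],"claw": 1},
    {"slide": [0,-0.001,0.0005],"delta_rot": [0,0,0],"claw": 1},
    {"slide": [0,-0.001,0.0005],"delta_rot": [0,0,0],"claw": 1},
  ],
)

```text
time: 4.0
position: [0.5193, 0.038, 0.088]
orientation: [0.0, 0.558, 0.83, 0.0]
force: [-2.7, 0.4, 5.1]
finger_gap: 0.003
gripper_force: 2.8
```

Request:
step_arm(
  targets=[
    {"slide": [0,-0.001,0.001],"delta_rot": [0,0,0],"claw": 1},
    {"slide": [0,-0.001,0.002],"delta_rot": [0,0,0],"claw": 1},
    {"slide": [0,-0.001,0.002],"delta_rot": [0,0,0],"claw": 1},
  ],
)

```text
time: 4.25
position: [0.5193, 0.038, 0.0872]
orientation: [0.001, 0.558, 0.83, 0.001]
force: [-2.6, 1.7, 6.2]
finger_gap: 0.008
gripper_force: 3.1
```

Request:
step_arm(
  targets=[
    {"slide": [0,-0.001,0.0015],"delta_rot": [0,0,0],"claw": 1},
    {"slide": [0,-0.001,0.003],"delta_rot": [0,0,0],"claw": 1},
    {"slide": [0,-0.001,0.003],"delta_rot": [0,0,0],"claw": 1},
  ],
)

```text
time: 4.5
position: [0.5193, 0.0379, 0.0862]
orientation: [0.001, 0.558, 0.83, 0.001]
force: [-1.1, 2.8, 8.7]
finger_gap: 0.004
gripper_force: 4.0
```

Request:
step_arm(
  targets=[
    {"slide": [0,0,0.001],"delta_rot": [0,0,0],"claw": 1},
    {"slide": [0,0,0.001],"delta_rot": [0,0,0],"claw": 1},
    {"slide": [0,0,0.001],"delta_rot": [0,0,0],"claw": 1},
  ],
)

```text
time: 4.75
position: [0.5193, 0.0379, 0.0862]
orientation: [0.001, 0.558, 0.83, 0.001]
force: [-4.3, 1.7, 12.1]
finger_gap: 0.005
gripper_force: 6.1
```

The button is at its hard stop (z stays at 0.0862 while the force rises to 12 N), so I hold here.

Request:
step_arm(
  targets=[
    {"slide": [0,-0.001,0],"delta_rot": [0,0,0],"claw": 1},
    {"slide": [0,-0.001,0],"delta_rot": [0,0,0],"claw": 1},
    {"slide": [0,-0.001,0],"delta_rot": [0,0,0],"claw": 1},
    {"slide": [0,-0.001,0],"delta_rot": [0,0,0],"claw": 1},
    {"slide": [0,-0.001,0],"delta_rot": [0,0,0],"claw": 1},
    {"slide": [0,-0.001,0],"delta_rot": [0,0,0],"claw": 1},
    {"slide": [0,-0.001,0],"delta_rot": [0,0,0],"claw": 1},
    {"slide": [0,-0.001,0],"delta_rot": [0,0,0],"claw": 1},
  ],
)

```text
time: 5.42
position: [0.5193, 0.0379, 0.0862]
orientation: [0.001, 0.558, 0.83, 0.001]
force: [-2.4, 3.0, 10.0]
finger_gap: 0.008
gripper_force: 5.1
```

Request:
step_arm(
  targets=[
    {"slide": [0,0,0],"delta_rot": [0,0,0],"claw": 1},
    {"slide": [0,0,0],"delta_rot": [0,0,0],"claw": 1},
    {"slide": [0,0,0],"delta_rot": [0,0,0],"claw": 1},
    {"slide": [0,0,0],"delta_rot": [0,0,0],"claw": 1},
    {"slide": [0,0,0],"delta_rot": [0,0,0],"claw": 1},
    {"slide": [0,0,0],"delta_rot": [0,0,0],"claw": 1},
  ],
)

```text
time: 5.92
position: [0.5193, 0.0379, 0.0862]
orientation: [0.001, 0.558, 0.83, 0.001]
force: [-2.0, 2.5, 10.5]
finger_gap: 0.001
gripper_force: 5.1
```

Request:
step_arm(
  targets=[
    {"slide": [0,0,-0.005],"delta_rot": [0,0,0],"claw": 1},
    {"slide": [0,0,-0.01],"delta_rot": [0,0,0],"claw": 1},
    {"slide": [0,0,-0.015],"delta_rot": [0,0,0],"claw": 1},
    {"slide": [0,0,-0.025],"delta_rot": [0,0,0],"claw": 1},
    {"slide": [0,0,-0.045],"delta_rot": [0,0,0],"claw": 1},
    {"slide": [0,0,-0.06],"delta_rot": [0,0,0],"claw": 1},
    {"slide": [0,0,-0.06],"delta_rot": [0,0,0],"claw": 1},
    {"slide": [0,0,-0.06],"delta_rot": [0,0,0],"claw": 1},
  ],
)

```text
time: 6.58
position: [0.5182, 0.0371, 0.1152]
orientation: [0.001, 0.558, 0.83, 0.0]
force: [0.3, -1.1, -0.3]
finger_gap: 0.003
gripper_force: 0.0
```

```bash
python3 - <<'E'
from h import *
c=manip.read_camera("top"); c0=np.load("top.npy",allow_pickle=True).item()
for n,c in(("before",c0),("now",c)):
    P=pts(c); hsv=cv2.cvtColor(c["frame"],cv2.COLOR_RGB2HSV).astype(int); H,S,V=hsv[...,0],hsv[...,1],hsv[...,2]
    vv,uu=np.mgrid[:400,:640]
    for k,(u,v),m in(("black",(294,226),V<60),("green",(328,211),(H>45)&(H<90)&(S>90)),("red",(347,202),((H<8)|(H>170))&(S>120))):
        q=(np.hypot(uu-u,vv-v)<9)&m&(P[...,2]>.086)&(P[...,2]<.112); print(n,k,q.sum(),np.round(np.r_[uu[q].mean(),vv[q].mean()],2),np.median(P[q],0).round(4))
plan([.5025,.080,.104])
E
```

```text
before black 106 [293.33 225.18] [0.5027 0.0818 0.092 ]
before green 100 [327.89 210.95] [ 0.5362 -0.0039  0.092 ]
before red 173 [347.41 202.24] [ 0.5561 -0.0507  0.1024]
now black 97 [292.93 225.6 ] [0.5005 0.0819 0.0926]
now green 0 [nan nan] [nan nan nan]
now red 0 [nan nan] [nan nan nan]
t 6.6333 pos [0.5178 0.0372 0.1146] F [ 0.07 -0.76 -0.16] gap 0.007 q6 -0.41
slide [0.0909 0.0041 0.0211] rot [0.0005 0.0003 0.0018]<stdin>:7: RuntimeWarning: Mean of empty slice.
  ret = ret.dtype.type(ret / rcount)
  return _methods._mean(a, axis=axis, dtype=dtype,
  ret = um.true_divide(
```

Request:
step_arm(
  targets=[
    {"slide": [0.03,0.002,0],"delta_rot": [0,0,0],"claw": 1},
    {"slide": [0.06,0.004,0],"delta_rot": [0,0,0],"claw": 1},
    {"slide": [0.08,0.004,0.01],"delta_rot": [0,0,0],"claw": 1},
    {"slide": [0.091,0.004,0.02],"delta_rot": [0,0,0],"claw": 1},
    {"slide": [0.091,0.004,0.021],"delta_rot": [0,0,0],"claw": 1},
    {"slide": [0.091,0.004,0.021],"delta_rot": [0,0,0],"claw": 1},
    {"slide": [0.091,0.004,0.021],"delta_rot": [0,0,0],"claw": 1},
    {"slide": [0.091,0.004,0.021],"delta_rot": [0,0,0],"claw": 1},
  ],
)

```text
time: 7.3
position: [0.5026, 0.0797, 0.104]
orientation: [0.0, 0.558, 0.83, -0.0]
force: [-0.5, -0.2, 0.4]
finger_gap: 0.007
gripper_force: 0.0
```

```bash
python3 - <<'E'
from h import *
plan([.5025,.080,.092])
c=manip.read_camera("scene"); cv2.imwrite("pics/s2.png",cv2.resize(c["frame"][120:260,230:430,::-1],(800,560),interpolation=cv2.INTER_CUBIC))
c0=np.load("scene.npy",allow_pickle=True).item()
P=pts(c0)
for n,c in(("before",c0),("now",c)):
    hsv=cv2.cvtColor(c["frame"],cv2.COLOR_RGB2HSV).astype(int); H,S=hsv[...,0],hsv[...,1]; vv,uu=np.mgrid[:400,:640]
    for k,(u,v),m in(("green",(308,190),(H>45)&(H<90)&(S>90)),("red",(285,184),((H<8)|(H>170))&(S>120)),("yellow",(318,205),(H>18)&(H<35)&(S>120)&(vv>198))):
        q=(np.hypot(uu-u,vv-v)<(55 if k=="yellow" else 11))&m; print(n,k,q.sum(),uu[q].mean().round(2),vv[q].mean().round(2))
E
```

```text
t 7.3 pos [0.5026 0.0797 0.104 ] F [-0.52 -0.2   0.4 ] gap 0.007 q6 -0.33
slide [0.0007 0.0001 0.024 ] rot [0.0002 0.0003 0.0014]
before green 85 307.32 189.87
before red 136 285.29 183.93
before yellow 1985 319.72 210.0
now green 87 307.44 189.77
now red 134 285.13 183.89
now yellow 1991 319.57 209.98
```

View pics/s2.png

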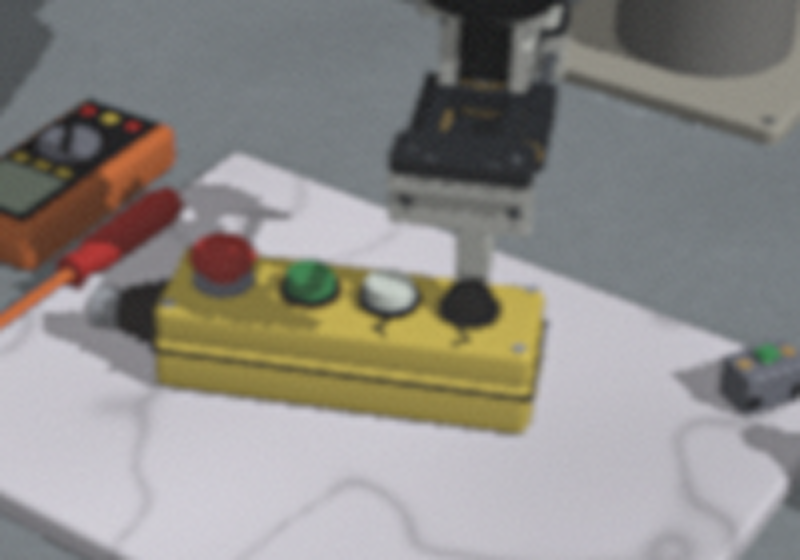

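The pendant has not moved, the white button is back up (390,290), and the fingertips are above the black cap (470,285). Now I press black straight down.

Request:
step_arm(
  targets=[
    {"slide": [0,0,0.008],"delta_rot": [0,0,0],"claw": 1},
    {"slide": [0,0,0.016],"delta_rot": [0,0,0],"claw": 1},
    {"slide": [0,0,0.021],"delta_rot": [0,0,0],"claw": 1},
    {"slide": [0,0,0.025],"delta_rot": [0,0,0],"claw": 1},
    {"slide": [0,0,0.028],"delta_rot": [0,0,0],"claw": 1},
    {"slide": [0,0,0.03],"delta_rot": [0,0,0],"claw": 1},
    {"slide": [0,0,0.03],"delta_rot": [0,0,0],"claw": 1},
  ],
)

```text
time: 7.93
position: [0.5021, 0.08, 0.0889]
orientation: [-0.0, 0.558, 0.83, -0.0]
force: [-2.7, -2.3, 6.3]
finger_gap: 0.007
gripper_force: 2.5
```

Request:
step_arm(
  targets=[
    {"slide": [0,-0.001,0.0015],"delta_rot": [0,0,0],"claw": 1},
    {"slide": [0,-0.001,0.003],"delta_rot": [0,0,0],"claw": 1},
    {"slide": [0,-0.001,0.005],"delta_rot": [0,0,0],"claw": 1},
    {"slide": [0,-0.001,0.005],"delta_rot": [0,0,0],"claw": 1},
  ],
)

```text
time: 8.27
position: [0.5021, 0.0799, 0.0868]
orientation: [0.0, 0.558, 0.83, 0.0]
force: [-2.7, -0.9, 6.2]
finger_gap: 0.009
gripper_force: 3.2
```

Request:
step_arm(
  targets=[
    {"slide": [0,-0.001,0.001],"delta_rot": [0,0,0],"claw": 1},
    {"slide": [0,-0.001,0.002],"delta_rot": [0,0,0],"claw": 1},
    {"slide": [0,-0.001,0.003],"delta_rot": [0,0,0],"claw": 1},
    {"slide": [0,-0.001,0.003],"delta_rot": [0,0,0],"claw": 1},
  ],
)

```text
time: 8.6
position: [0.5021, 0.0799, 0.0862]
orientation: [0.001, 0.558, 0.83, 0.001]
force: [-3.8, -0.9, 10.8]
finger_gap: 0.007
gripper_force: 5.3
```

Same home height (0.0862) at about 11 N, so I hold and release.

Request:
step_arm(
  targets=[
    {"slide": [0,-0.001,0.0003],"delta_rot": [0,0,0],"claw": 1},
    {"slide": [0,-0.001,0.0003],"delta_rot": [0,0,0],"claw": 1},
    {"slide": [0,-0.001,0.0003],"delta_rot": [0,0,0],"claw": 1},
    {"slide": [0,-0.001,0.0003],"delta_rot": [0,0,0],"claw": 1},
    {"slide": [0,-0.001,0.0003],"delta_rot": [0,0,0],"claw": 1},
    {"slide": [0,-0.001,0.0003],"delta_rot": [0,0,0],"claw": 1},
    {"slide": [0,-0.001,0.0003],"delta_rot": [0,0,0],"claw": 1},
    {"slide": [0,-0.001,0.0003],"delta_rot": [0,0,0],"claw": 1},
  ],
)

```text
time: 9.27
position: [0.5021, 0.0799, 0.0863]
orientation: [0.001, 0.558, 0.83, 0.001]
force: [-2.2, 0.2, 8.9]
finger_gap: 0.005
gripper_force: 4.9
```

Request:
step_arm(
  targets=[
    {"slide": [0,0,0],"delta_rot": [0,0,0],"claw": 1},
    {"slide": [0,0,0],"delta_rot": [0,0,0],"claw": 1},
    {"slide": [0,0,0],"delta_rot": [0,0,0],"claw": 1},
    {"slide": [0,0,0],"delta_rot": [0,0,0],"claw": 1},
    {"slide": [0,0,0],"delta_rot": [0,0,0],"claw": 1},
    {"slide": [0,0,0],"delta_rot": [0,0,0],"claw": 1},
    {"slide": [0,0,0],"delta_rot": [0,0,0],"claw": 1},
  ],
)

```text
time: 9.85
position: [0.5021, 0.0799, 0.0862]
orientation: [0.001, 0.558, 0.83, 0.001]
force: [-2.7, -0.3, 10.7]
finger_gap: 0.007
gripper_force: 4.9
```

Request:
step_arm(
  targets=[
    {"slide": [0,0,-0.005],"delta_rot": [0,0,0],"claw": 1},
    {"slide": [0,0,-0.01],"delta_rot": [0,0,0],"claw": 1},
    {"slide": [0,0,-0.015],"delta_rot": [0,0,0],"claw": 1},
    {"slide": [0,0,-0.03],"delta_rot": [0,0,0],"claw": 1},
    {"slide": [0,0,-0.07],"delta_rot": [0,0,0],"claw": 1},
    {"slide": [0,0,-0.13],"delta_rot": [0,0,0],"claw": 1},
    {"slide": [0,0,-0.2],"delta_rot": [0,0,0],"claw": 1},
    {"slide": [0,0,-0.26],"delta_rot": [0,0,0],"claw": 1},
  ],
)

```text
time: 10.52
position: [0.5004, 0.0795, 0.2164]
orientation: [-0.0, 0.558, 0.83, -0.0]
force: [0.1, 0.3, 0.5]
finger_gap: 0.004
gripper_force: 0.0
```

Request:
step_arm(
  targets=[
    {"slide": [0,0,-0.05],"delta_rot": [0,0,0],"claw": 1},
    {"slide": [0,0,-0.08],"delta_rot": [0,0,0],"claw": 1},
    {"slide": [0,0,-0.1],"delta_rot": [0,0,0],"claw": 1},
    {"slide": [0,0,-0.1],"delta_rot": [0,0,0],"claw": 1},
    {"slide": [0,0,-0.1],"delta_rot": [0,0,0],"claw": 1},
    {"slide": [0,0,-0.1],"delta_rot": [0,0,0],"claw": 1},
  ],
)

```text
time: 11.02
position: [0.5001, 0.0795, 0.2629]
orientation: [-0.001, 0.558, 0.83, -0.001]
force: [0.2, 0.5, 0.3]
finger_gap: 0.005
gripper_force: 0.0
```

```bash
python3 - <<'E'
from h import *
plan([.5025,.080,.25])
c=manip.read_camera("scene"); cv2.imwrite("pics/s3.png",cv2.resize(c["frame"][120:260,230:430,::-1],(800,560),interpolation=cv2.INTER_CUBIC))
E
```

```text
t 11.0167 pos [0.5001 0.0795 0.2629] F [0.2  0.52 0.33] gap 0.005 q6 -0.33
slide [-0.0009  0.0049  0.0258] rot [-0.0033 -0.0011  0.002 ]
```

View pics/s3.png

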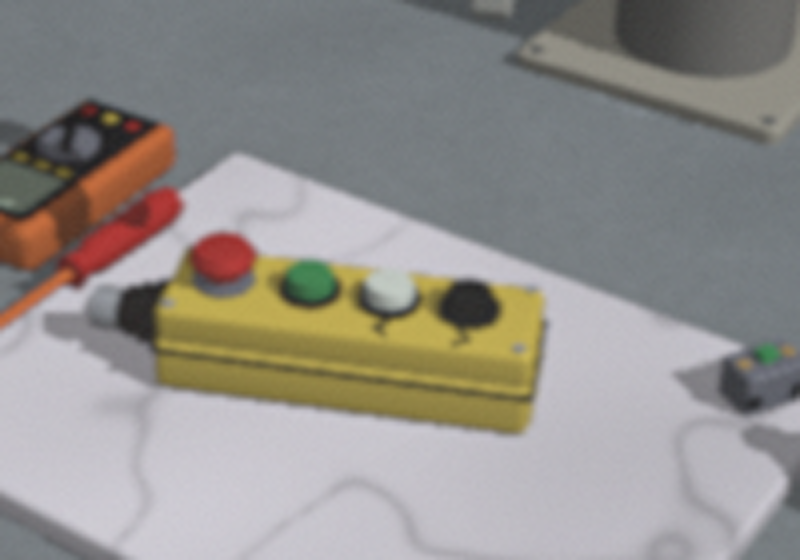

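All four buttons are up (red 224,255, green 310,280, white 389,290, black 470,300). The pendant has not moved, and the hand is 17 cm clear.

```bash
python3 -c "
from plant import manip
print(manip.job_done())"
```

```text
the job is handed in; nothing more can be done
None
```

I pressed the white button, then the black, each fully home for over a second at about 9–12 N; both sprang back, the pendant did not move, and the job is handed in with the hand 17 cm clear.

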